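# Seat the rocking burner cap

## Robot

A 6-joint arm with a two-finger parallel gripper is mounted at the origin on a cart in front of the work surface, level with it; the furniture and walls round the work are solid. World frame = base frame: x ahead of the robot, y to its left, z up, the work surface at z = 0. Lengths are in m, angles in degrees, forces in N, time in s.
With the tool pointing down it reaches from about 0.25 to 0.725 m from the base axis. Payload 9.7 kg.
Tool frame: the origin (TCP) lies at the very end of the fingers, on their centre line; the grasp point (between the pads) lies 19 mm behind it (bot.grip_depth is the distance from the TCP to the grasp point, in m); z points along the fingers, y is the direction in which the jaws open and shut (so a half turn about z gives the same grasp; the last joint's range is limited). The gripper opens to 85 mm and grips with 20 to 120 N. Pads are 22 mm wide; open, the fingers measure 114 mm over their backs; the gripper's body (76 mm by 85 mm) begins 54 mm behind the grasp point. The pads swing forward as they close: fully open they stand 13 mm farther back than shut.
Start: joints at [69.213, 4.979, 10.078, 95.1, 0, 90], TCP at [0.195, 0.514, 0.231] pointing down, gripper open.
Joint ranges: [-179.16, 179.16], [-48.56, 103.87], [-65.8, 70.77], [-126.05, 130.52], [-82.76, 87.17], [-180, 180]. Speed limits (degrees/s): [127.2, 127.2, 147.25, 180, 180, 180].

## Interface

Orientations are given as [roll, pitch, yaw] about the fixed x, y, z axes, in that order (R = Rz(yaw) Ry(pitch) Rx(roll)).
In Python, from workcell import telemetry, optics, order, bot gives the robot as it stands. The module is installed in compiled form; this text tells all that it offers.
- The arm moves only by the shell command python3 -m inch 'ROWS' [FORCE]. ROWS is JSON, a list of rows, each a list of 7 numbers: the shift along the tool's x, y, z in m, then the turn, a rotation vector about the tool's x, y, z in rad, then the closure, from 0 (fully open) to 1 (shut). In form: [[tx, ty, tz, rx, ry, rz, grip], ...]. A call has 1 to 12 rows; each row is the pose to reach, as a shift and turn from the pose commanded when the call began, along the tool's axes at that moment; what a row does not reach only later rows make up. A row lasts 1/12 s, in which the tool goes at most 41.7 mm and 7.16 degrees, less where a joint would pass 70% of its speed; a pose out of reach is approached as far as the arm can. A call with a gripper value outside its range is refused whole. The fingers move at their own pace and stop on an object; FORCE is the grip in N (left out, the last holds). Time passes only in rows, so rows that repeat a pose let the fingers close. It gives the time, the measured TCP pose, the force and the opening at its end, in the units of the state.
- telemetry.get_obs(): the state, without advancing time (a new reading comes with each control period).
- optics.camera(name): name is "scene" or "top"; returns (picture, depth): 400x640x3 uint8, red, green, blue; 400x640 float32, m along the optical axis (not along the pixel's ray), 0 where there is no reading.
- optics.camera_info(name): a dict with "camera_matrix" (3x3 intrinsics, pixels), "k1" (the pictures are not rectified: a ray, as slopes to the right and down, at radius r is drawn at 1 + k1 r^2 times it, then the intrinsics apply), "xyz" and "attitude" of the camera in the world. Camera axes: x right, y down, z forward; pixel columns grow to the right and rows downward; lengths in m; the calibration is good to about 2 mm. A picture is of the moment at which its call begins. camera_info takes no time and is no camera call.
- order.job_done(): hands the job in, once; it reports no verdict.
The state is a dict: "time": time; "q": joint angles; "qd": joint speeds; "joint_efforts": joint torques, N m; "ee_pos": TCP position; "tcp_rot": TCP orientation; "wrist_force": force on the tool from outside, world axes, zero at the start; "torque": the same for the moment, N m; "opening": finger opening in m.
Only numpy, scipy, OpenCV 4.12 (cv2) and the standard library are available. Lean on these libraries where they do the work, as an engineer would, in place of code of your own. Each camera call takes 0.05 s, during which the arm holds its last target. There are 200 camera calls.

## Task

The gas hob has just been cleaned and one of its three burner caps is not sitting in its burner: it rocks. Go along the hob from left to right and press down on the top of each cap with a fingertip to check it, and nudge the one that rocks sideways until it drops into its seat, so that all three caps finally lie flat, centred and fully down on their burners. Only press and push the caps, do not pick them up or shove them off their burners, and leave everything else where it is.

Things in the scene. Friction and masses are not known exactly. Their poses are not given: they have to be found in the camera images.
- hob: Low three-burner gas hob, fixed, gas off, 520 mm long (its y), 260 mm deep (its x), steel top plate 78 mm above the worktop. Origin under its centre, z up, +x to its back, +y to its left end. Knobs stick out of its front face below the plate. The pan supports are off: on the plate are only three identical burners 165 mm apart in a row along y and, in front of them, a teaspoon.
- seat_left (a point): Centre of the left (+y) burner's seat, at the height of the flat crown (104 mm above the worktop). Each fixed burner head is a ring of 71 mm outer and 48 mm inner diameter, 26 mm high, with a recess over 8 mm deep inside; its foot is 82 mm wide and 6 mm high, and a spark pin 13 mm high stands on the plate 47 mm from its centre.
- seat_middle (a point): The same point of the middle burner, which is identical. A seated cap lies level on the crown within 3 mm of this point, its top face 114 mm above the worktop, and does not give when its top is pressed within 30 mm of its centre.
- seat_right (a point): The same point of the right (-y) burner, which is identical. An unseated cap lies 5 to 7 mm off the seat's centre, to the front or to a side: its spigot rides on the crown on the side it is shifted to, so that side stands several mm high; it tips down when pressed and the other side rises.
- cap_a: Burner cap, loose, one of three identical ones; any of them may be on any burner, and any may be the unseated one. Dark disc 76 mm wide, 10 mm thick, 0.14 to 0.22 kg; the round spigot under it, 43 mm wide, 4 mm deep, drops into the burner's recess with 2.5 mm of play all round. Origin at the centre of the disc's flat underside, z up.
- cap_b: Another burner cap, identical to cap_a. Dark disc 76 mm wide, 10 mm thick, 0.14 to 0.22 kg; the round spigot under it, 43 mm wide, 4 mm deep, drops into the burner's recess with 2.5 mm of play all round. Origin at the centre of the disc's flat underside, z up. An unseated cap, pushed sideways at its edge toward the seat's centre with a few N, drops in by itself and stops at the recess wall.
- cap_c: Another burner cap, identical to cap_a. Dark disc 76 mm wide, 10 mm thick, 0.14 to 0.22 kg; the round spigot under it, 43 mm wide, 4 mm deep, drops into the burner's recess with 2.5 mm of play all round. Origin at the centre of the disc's flat underside, z up. An unseated cap, pushed sideways at its edge toward the seat's centre with a few N, drops in by itself and stops at the recess wall.
- teaspoon: Bystander, loose: the teaspoon, 140 mm long, lying on the front of the hob's top plate. Origin at the centre of its underside.
- mug: Bystander, loose: striped mug, 84 mm wide and 89 mm high with its handle beyond, right of the hob. Origin at the centre of its underside.
There are look-alikes about, which are no part of the job. What is shaped like the cap_b but orange is not meant. Leave any white look-alike of the cap_a alone.

How it is judged (in metres and radians):
On the way, in this order (a step that is already met when the one before it is completed fails the run):
1. the cap on the left burner has been pressed with the fingers (over 1.5 N) (((contact force between the fingers and cap_a above 1.5 N and horizontal distance between cap_a and seat_left below 0.03 m) or (contact force between the fingers and cap_b above 1.5 N and horizontal distance between cap_b and seat_left below 0.03 m) or (contact force between the fingers and cap_c above 1.5 N and horizontal distance between cap_c and seat_left below 0.03 m))), for 0.1 s.
2. the cap on the middle burner has been pressed with the fingers (over 1.5 N) (((contact force between the fingers and cap_a above 1.5 N and horizontal distance between cap_a and seat_middle below 0.03 m) or (contact force between the fingers and cap_b above 1.5 N and horizontal distance between cap_b and seat_middle below 0.03 m) or (contact force between the fingers and cap_c above 1.5 N and horizontal distance between cap_c and seat_middle below 0.03 m))), for 0.1 s.
3. the cap on the right burner has been pressed with the fingers (over 1.5 N) (((contact force between the fingers and cap_a above 1.5 N and horizontal distance between cap_a and seat_right below 0.03 m) or (contact force between the fingers and cap_b above 1.5 N and horizontal distance between cap_b and seat_right below 0.03 m) or (contact force between the fingers and cap_c above 1.5 N and horizontal distance between cap_c and seat_right below 0.03 m))), for 0.1 s.
At the end, for the whole second after the job is handed in: Each of the three burners carries a cap at rest, within 4 mm of the seat's centre, down on the crown to 1.5 mm and level to 2 degrees (((horizontal distance between cap_a and seat_left below 0.004 m and z of cap_a in the frame of seat_left below 0.0015 m and angle between cap_a's own z axis and vertical below 0.035 rad and linear speed of cap_a below 0.01 m/s) or (horizontal distance between cap_b and seat_left below 0.004 m and z of cap_b in the frame of seat_left below 0.0015 m and angle between cap_b's own z axis and vertical below 0.035 rad and linear speed of cap_b below 0.01 m/s) or (horizontal distance between cap_c and seat_left below 0.004 m and z of cap_c in the frame of seat_left below 0.0015 m and angle between cap_c's own z axis and vertical below 0.035 rad and linear speed of cap_c below 0.01 m/s)) and ((horizontal distance between cap_a and seat_middle below 0.004 m and z of cap_a in the frame of seat_middle below 0.0015 m and angle between cap_a's own z axis and vertical below 0.035 rad and linear speed of cap_a below 0.01 m/s) or (horizontal distance between cap_b and seat_middle below 0.004 m and z of cap_b in the frame of seat_middle below 0.0015 m and angle between cap_b's own z axis and vertical below 0.035 rad and linear speed of cap_b below 0.01 m/s) or (horizontal distance between cap_c and seat_middle below 0.004 m and z of cap_c in the frame of seat_middle below 0.0015 m and angle between cap_c's own z axis and vertical below 0.035 rad and linear speed of cap_c below 0.01 m/s)) and ((horizontal distance between cap_a and seat_right below 0.004 m and z of cap_a in the frame of seat_right below 0.0015 m and angle between cap_a's own z axis and vertical below 0.035 rad and linear speed of cap_a below 0.01 m/s) or (horizontal distance between cap_b and seat_right below 0.004 m and z of cap_b in the frame of seat_right below 0.0015 m and angle between cap_b's own z axis and vertical below 0.035 rad and linear speed of cap_b below 0.01 m/s) or (horizontal distance between cap_c and seat_right below 0.004 m and z of cap_c in the frame of seat_right below 0.0015 m and angle between cap_c's own z axis and vertical below 0.035 rad and linear speed of cap_c below 0.01 m/s))); the robot touches nothing.
It fails at once if a cap is lifted (more than 25 mm above its seat's height) (z of any of cap_a, cap_b, cap_c in the frame of hob above 0.129 m).
It fails at once if a cap is shoved off its burner (more than 40 mm from every seat's centre) ((horizontal distance between cap_a and seat_left above 0.04 m and horizontal distance between cap_a and seat_middle above 0.04 m and horizontal distance between cap_a and seat_right above 0.04 m) or (horizontal distance between cap_b and seat_left above 0.04 m and horizontal distance between cap_b and seat_middle above 0.04 m and horizontal distance between cap_b and seat_right above 0.04 m) or (horizontal distance between cap_c and seat_left above 0.04 m and horizontal distance between cap_c and seat_middle above 0.04 m and horizontal distance between cap_c and seat_right above 0.04 m)).
It fails at once if a bystander is moved more than 20 mm or tipped over (distance of any of teaspoon, mug from where it was at the start of the episode above 0.02 m or angle between mug's own z axis and vertical above 0.4 rad).
It also fails if it takes over 58 s, if anything falls off the work surface, if the arm or the gripper's body presses on something with over 40 N, if the wrist force passes 120 N, or if a joint passes its speed limit or range.

## Working session

There is one attempt and no reset: what is moved stays moved. The work goes in short steps, Python scripts to look and compute and a shell command to move; the robot and the scene stay as the last step left them, time stands still between calls to the robot, and variables do not carry over. Pictures are saved under pics/ and viewed, about 8 in all and at most 12, crops included, and the job is handed in when it is done.

```bash
mkdir -p pics
cat > h.py <<'E'
import numpy as np, cv2
from scipy.spatial.transform import Rotation as R
from workcell import telemetry, optics, order, bot
def save(n,p): cv2.imwrite(p,cv2.cvtColor(n,cv2.COLOR_RGB2BGR))
def cloud(name,depth):
    i=optics.camera_info(name);K=np.array(i["camera_matrix"]);h,w=depth.shape
    u,v=np.meshgrid(np.arange(w),np.arange(h));
    d=np.stack([(u-K[0,2])/K[0,0],(v-K[1,2])/K[1,1]],-1);s=d.copy()
    for _ in range(8): s=d/(1+i["k1"]*(s**2).sum(-1,keepdims=True))
    c=np.concatenate([s*depth[...,None],depth[...,None]],-1)
    a=np.array(i["attitude"]);M=R.from_euler('xyz',a,degrees=True).as_matrix() if a.size==3 else (a if a.size==9 else R.from_quat(a).as_matrix())
    return c@M.T+np.array(i["xyz"])
E
python3 - <<'E'
from h import *
print(telemetry.get_obs())
for n in("scene","top"):
    print(optics.camera_info(n)); p,d=optics.camera(n); save(p,f"pics/{n}0.png"); np.savez(f"{n}0.npz",p=p,d=d)
    c=cloud(n,d); print(n,c[::80,::80].round(3).reshape(-1,3)[:45].tolist())
E
```

```text
{'time': 0.0, 'q': array([6.92138614e+01, 5.01056632e+00, 1.00351331e+01, 9.51009920e+01,
       9.14295306e-04, 9.00005781e+01]), 'qd': array([ 0.08450656, -0.13330086, -0.05940819, -0.05647127, -0.03252068,
       -0.047534  ]), 'joint_efforts': array([-4.48783379e-03, -5.20388210e+01,  4.64800572e+01,  1.63823145e-02,
       -2.41692560e-04,  1.29944021e-05]), 'ee_pos': array([0.19509619, 0.51398168, 0.23059429]), 'tcp_rot': array([-1.79923575e+02, -9.13523324e-04,  1.59213282e+02]), 'wrist_force': array([0.07918275, 0.66269944, 0.74608823]), 'torque': array([-0.03530766,  0.02369145,  0.08507399]), 'opening': 0.08553950030530529}
{'camera_matrix': array([[399.3097135 ,   0.        , 322.37159153],
       [  0.        , 399.3097135 , 195.52302384],
       [  0.        ,   0.        ,   1.        ]]), 'k1': -0.10022422932646824, 'xyz': array([ 0.00750243, -0.73498352,  0.90687642]), 'attitude': array([-134.52773196,    0.97157554,  -40.21121997])}
scene [[0.033, 2.676, 0.211], [0.168, 0.29, 0.649], [0.626, 1.136, 0.347], [0.759, 0.641, 0.421], [0.856, 0.292, 0.478], [0.927, 0.021, 
[... 1370 characters left out ...]
], [0.708, 0.165, 0.617], [0.901, 0.111, 0.094], [0.879, -0.109, 0.134], [0.912, -0.342, 0.028], [0.916, -0.584, 0.003], [0.847, -0.729, 0.181], [0.7, 0.788, 0.073], [0.693, 0.561, 0.073], [0.702, 0.36, 0.001], [0.666, 0.106, 0.142], [0.688, -0.104, 0.005], [0.683, -0.336, -0.001], [0.675, -0.567, 0.006], [0.671, -0.806, -0.006], [0.481, 0.825, 0.0], [0.472, 0.56, 0.062], [0.466, 0.333, 0.081], [0.46, 0.118, 0.078], [0.455, -0.097, 0.076], [0.451, -0.325, 0.003], [0.445, -0.553, 0.004], [0.438, -0.785, -0.001], [0.255, 0.81, 0.01], [0.25, 0.583, 0.005], [0.247, 0.353, 0.015], [0.13, 0.275, -0.913], [0.135, -0.094, -0.797], [0.181, -0.375, -0.366], [0.221, -0.54, 0.0], [0.215, -0.765, 0.004]]
```

View pics/scene0.png

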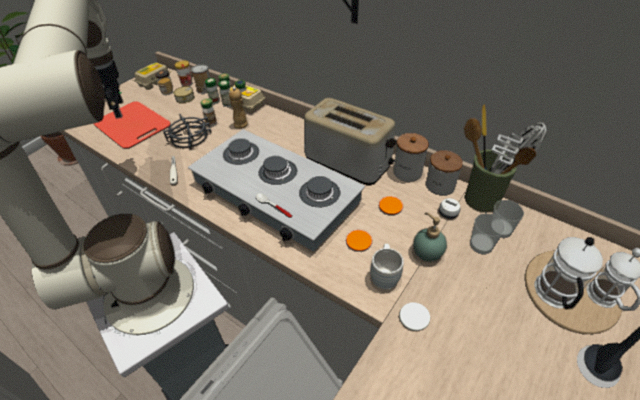

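View pics/top0.png

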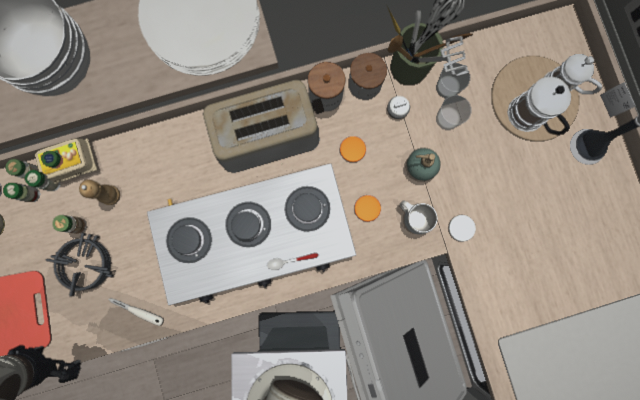

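The three dark caps sit on the hob's burners at top-view pixels (188,240), (248,224) and (307,208). The discs at (352,149) and (367,208) are orange and the one at (462,228) is white. All three lie off the hob, so I leave them alone. Next I measure the caps in both views.

Run:
```python
from h import *
for n,bx in(("top",None),("scene",None)):
    f=np.load(f"{n}0.npz");d=f["d"];c=cloud(n,d);p=f["p"]
    reg=(c[...,0]>.25)&(c[...,0]<.75)&(c[...,1]>-.25)&(c[...,1]<.5)&(d>0)
    pl=reg&(c[...,2]>.07)&(c[...,2]<.087)&(p.min(-1)>110)
    if n=="top":
        m=np.zeros_like(pl);m[165:305,145:360]=1;pl&=m
        q=c[pl][:,:2];r=cv2.minAreaRect(q.astype(np.float32));print("plate",r,np.median(c[pl][:,2]))
    A=np.c_[c[pl][:,:2],np.ones(pl.sum())];k=np.linalg.lstsq(A,c[pl][:,2],rcond=None)[0];print("plane",k, (A@k-c[pl][:,2]).std())
    cap=reg&(c[...,2]>.106)&(c[...,2]<.13)&(p.max(-1)<120)
    N,l,s,ce=cv2.connectedComponentsWithStats(cap.astype(np.uint8))
    for j in range(1,N):
        if s[j,4]<300:continue
        q=c[l==j];A=np.c_[q[:,:2]-q[:,:2].mean(0),np.ones(len(q))];k=np.linalg.lstsq(A,q[:,2],rcond=None)[0]
        (x,y),rad=cv2.minEnclosingCircle(q[:,:2].astype(np.float32))
        print(n,ce[j].round(),s[j,4],"mean",q.mean(0).round(4),"circ",round(x,4),round(y,4),round(rad,4),"tilt",k.round(4),"res",(A@k-q[:,2]).std().round(4))
p=np.load("top0.npz")["p"];save(cv2.resize(p[175:275,145:345],None,fx=4,fy=4,interpolation=cv2.INTER_CUBIC),"pics/tc.png")
p=np.load("scene0.npz")["p"];save(cv2.resize(p[125:215,205:355],None,fx=5,fy=5,interpolation=cv2.INTER_CUBIC),"pics/sc.png")
```

```text
plate ((0.47962719202041626, 0.09044715762138367), (0.2615353465080261, 0.5204718708992004), 13.450875282287598) 0.07934839443366337
plane [4.21109163e-04 5.06434636e-05 7.91540753e-02] 0.002752560061988562
top [307. 207.] 635 mean [ 0.5416 -0.0646  0.1145] circ 0.542 -0.0646 0.0378 tilt [ 0.0039 -0.0069  0.1145] res 0.0026
top [245. 225.] 633 mean [0.4975 0.0981 0.1174] circ 0.499 0.0985 0.0381 tilt [-0.0619  0.0275  0.1174] res 0.0027
top [185. 239.] 623 mean [0.4641 0.2552 0.1144] circ 0.4645 0.2553 0.038 tilt [ 0.0017 -0.0007  0.1144] res 0.0028
plane [0.00116973 0.0020812  0.07841449] 0.0019256923022134445
scene [341. 149.] 467 mean [0.6949 0.0092 0.1182] circ 0.706 0.0262 0.1369 tilt [0.1514 0.0469 0.1182] res 0.0069
scene [275. 164.] 312 mean [0.4958 0.0911 0.1165] circ 0.4988 0.0942 0.0382 tilt [-0.0398  0.065   0.1165] res 0.0023
scene [319. 185.] 367 mean [ 0.5394 -0.0709  0.1135] circ 0.5418 -0.0681 0.0377 tilt [0.021  0.0247 0.1135] res 0.0021
```

View pics/tc.png

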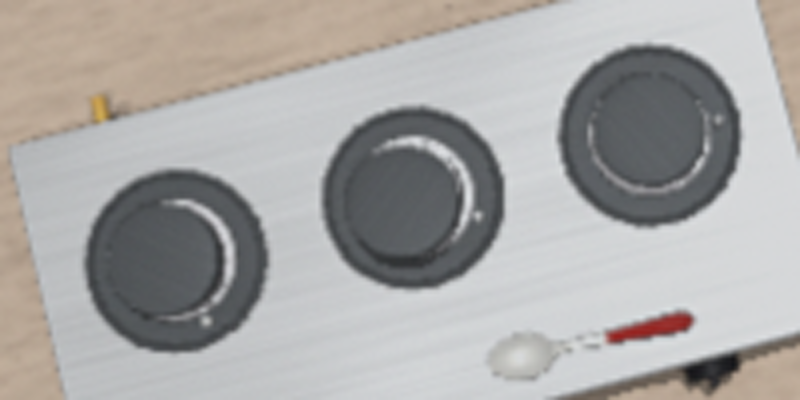

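View pics/sc.png

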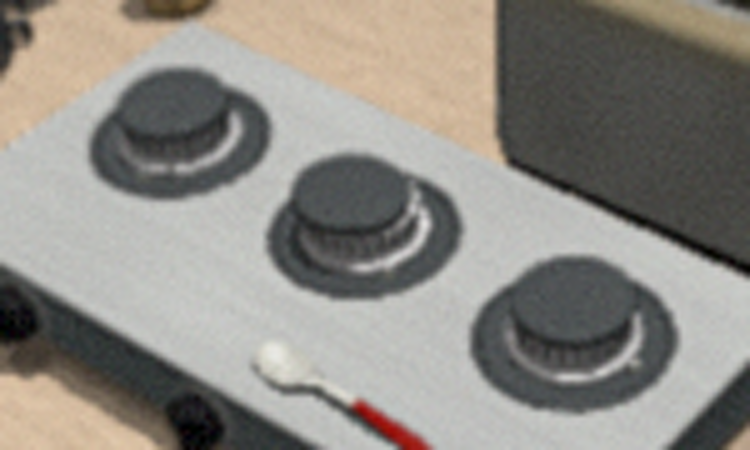

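Seen in the two views, the middle cap (scene pixel 275,164) stands about 3 mm high. It tilts up towards (-0.86, +0.5) in world axes and lies about 6 mm off the midpoint of the outer two. The left and right caps are flat and 0.329 m apart, against 0.330 m expected. I start with the left cap: shut the fingers and go above it.

```bash
python3 -m inch '[[-0.038,-0.016,0,0,0,0,1],[-0.076,-0.032,0,0,0,0,1],[-0.114,-0.048,0,0,0,0,1],[-0.152,-0.065,0,0,0,0,1],[-0.19,-0.081,0,0,0,0,1],[-0.229,-0.097,0.01,0,0,0,1],[-0.267,-0.113,0.03,0,0,0,1],[-0.305,-0.13,0.05,0,0,0,1],[-0.344,-0.146,0.07,0,0,0,1],[-0.344,-0.146,0.09,0,0,0,1],[-0.344,-0.146,0.1,0,0,0,1],[-0.344,-0.146,0.1,0,0,0,1]]'; python3 -c "
from h import *
print(telemetry.get_obs())"
```

```text
time: 1.1
ee_pos: [0.464, 0.2542, 0.1281]
tcp_rot: [-179.8, -0.2, 159.1]
wrist_force: [-0.2, 0.6, 0.3]
opening: -0.0001
{'time': 1.1, 'q': array([ 2.87136851e+01,  1.60608743e+00, -4.85570410e+00,  8.38435840e+01,
        9.99638488e-03,  4.96182552e+01]), 'qd': array([ 2.13815933, -1.4868732 ,  3.40541195,  2.62939807,  0.16660205,
        0.32742105]), 'joint_efforts': array([ -1.76470276, -48.9092803 ,  46.86323762,  -0.88513412,
        -0.10850814,  -0.15836361]), 'ee_pos': array([0.46397246, 0.25421825, 0.12812565]), 'tcp_rot': array([-179.77385719,   -0.20545994,  159.09499774]), 'wrist_force': array([-0.24152392,  0.61265972,  0.26836628]), 'torque': array([0.03003437, 0.05049782, 0.03822733]), 'opening': -6.173855511941181e-05}
```

```bash
python3 -m inch '[[0,0,0.004,0,0,0,1],[0,0,0.008,0,0,0,1],[0,0,0.011,0,0,0,1],[0,0,0.014,0,0,0,1],[0,0,0.0155,0,0,0,1],[0,0,0.017,0,0,0,1],[0,0,0.0175,0,0,0,1],[0,0,0.0175,0,0,0,1],[0,0,0.0175,0,0,0,1]]'
```

```text
time: 1.85
ee_pos: [0.4649, 0.2558, 0.1141]
tcp_rot: [180.0, -0.0, 159.2]
wrist_force: [-1.2, 1.4, 1.8]
opening: 0.0002
```

```bash
python3 -m inch '[[0,0,0.001,0,0,0,1],[0,0,0.0015,0,0,0,1],[0,0,0.0015,0,0,0,1],[0,0,0.0015,0,0,0,1],[0,0,0.0015,0,0,0,1]]'
```

```text
time: 2.27
ee_pos: [0.465, 0.2559, 0.114]
tcp_rot: [179.9, 0.0, 159.2]
wrist_force: [-5.6, -1.0, 13.9]
opening: -0.0005
```

The left cap took 14 N at z = 0.114 without giving, so it is seated. On to the middle one.

```bash
python3 -m inch '[[0,0,-0.01,0,0,0,1],[0,0,-0.022,0,0,0,1],[-0.016,-0.026,-0.025,0,0,0,1],[-0.035,-0.055,-0.025,0,0,0,1],[-0.052,-0.081,-0.025,0,0,0,1],[-0.07,-0.109,-0.025,0,0,0,1],[-0.087,-0.136,-0.025,0,0,0,1],[-0.087,-0.136,-0.022,0,0,0,1],[-0.087,-0.136,-0.017,0,0,0,1],[-0.087,-0.136,-0.013,0,0,0,1],[-0.087,-0.136,-0.01,0,0,0,1],[-0.087,-0.136,-0.01,0,0,0,1]]'
```

```text
time: 3.27
ee_pos: [0.4975, 0.0985, 0.1214]
tcp_rot: [-180.0, -0.1, 159.3]
wrist_force: [-0.3, 0.4, -0.3]
opening: 0.0003
```

```bash
python3 -m inch '[[0,0,0.001,0,0,0,1],[0,0,0.002,0,0,0,1],[0,0,0.003,0,0,0,1],[0,0,0.004,0,0,0,1],[0,0,0.004,0,0,0,1]]'
```

```text
time: 3.68
ee_pos: [0.498, 0.0977, 0.1181]
tcp_rot: [-180.0, -0.0, 159.2]
wrist_force: [0.1, 0.0, -0.0]
opening: -0.0001
```

```bash
python3 -m inch '[[0,0,0.001,0,0,0,1],[0,0,0.0015,0,0,0,1],[0,0,0.002,0,0,0,1],[0,0,0.002,0,0,0,1],[0,0,0.002,0,0,0,1]]'
```

```text
time: 4.1
ee_pos: [0.4981, 0.0977, 0.1172]
tcp_rot: [180.0, 0.0, 159.2]
wrist_force: [-2.9, -0.4, 6.9]
opening: -0.0002
```

The middle cap took 6.9 N at its centre, which stood at 0.117 instead of 0.114, so it is the rocking one. I hold the press briefly, lift, and go round to its high side.

```bash
python3 -m inch '[[0,0,0,0,0,0,1],[0,0,0,0,0,0,1],[0,0,-0.008,0,0,0,1],[0,0,-0.018,0,0,0,1],[0.015,0.003,-0.02,0,0,0.05,1],[0.035,0.006,-0.02,0,0,0.1,1],[0.058,0.01,-0.02,0,0,0.16,1],[0.058,0.01,-0.012,0,0,0.16,1],[0.058,0.01,-0.002,0,0,0.16,1],[0.058,0.01,0.006,0,0,0.16,1],[0.058,0.01,0.0095,0,0,0.16,1],[0.058,0.01,0.0095,0,0,0.16,1]]'
python3 - <<'E'
from h import *
p,d=optics.camera("scene"); save(cv2.resize(p[125:215,205:355],None,fx=5,fy=5,interpolation=cv2.INTER_CUBIC),"pics/s1.png")
p,d=optics.camera("top"); save(cv2.resize(p[175:275,145:345],None,fx=4,fy=4,interpolation=cv2.INTER_CUBIC),"pics/t1.png")
E
```

```text
time: 5.1
ee_pos: [0.4472, 0.127, 0.1054]
tcp_rot: [-179.9, -0.1, 150.0]
wrist_force: [0.1, 0.0, 0.1]
opening: 0.0002
```

View pics/s1.png

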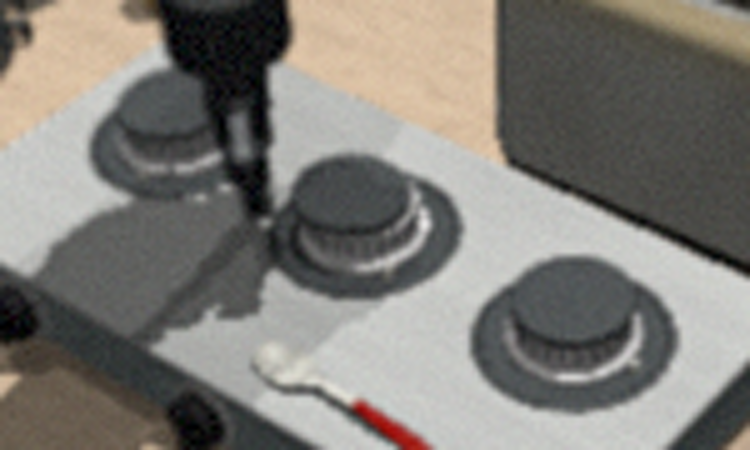

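The crop shows the shut fingers at crop pixel (262,215), beside the left-front rim of the middle cap at (350,195) and clear of it. I push along tool -x in small steps.

```bash
python3 -m inch '[[-0.002,0,-0.001,0,0,0,1],[-0.004,0,-0.001,0,0,0,1],[-0.006,0,-0.001,0,0,0,1],[-0.007,0,-0.001,0,0,0,1],[-0.008,0,-0.001,0,0,0,1],[-0.008,0,-0.001,0,0,0,1]]'
```

```text
time: 5.7
ee_pos: [0.4545, 0.1234, 0.1078]
tcp_rot: [180.0, 0.0, 150.0]
wrist_force: [0.5, -0.3, -0.3]
opening: 0.0005
```

```bash
python3 -m inch '[[-0.001,0,0,0,0,0,1],[-0.002,0,0,0,0,0,1],[-0.003,0,0,0,0,0,1],[-0.003,0,0,0,0,0,1],[-0.003,0,0,0,0,0,1]]'
```

```text
time: 6.12
ee_pos: [0.4569, 0.122, 0.1078]
tcp_rot: [-180.0, -0.0, 150.0]
wrist_force: [0.9, -0.3, 0.2]
opening: -0.0
```

```bash
python3 -m inch '[[-0.001,0,0,0,0,0,1],[-0.002,0,0,0,0,0,1],[-0.003,0,0,0,0,0,1],[-0.003,0,0,0,0,0,1],[-0.003,0,0,0,0,0,1]]'
```

```text
time: 6.53
ee_pos: [0.4596, 0.1205, 0.1078]
tcp_rot: [-180.0, 0.0, 150.0]
wrist_force: [0.4, 0.3, 0.2]
opening: 0.0001
```

```bash
python3 -m inch '[[-0.001,0,0,0,0,0,1],[-0.002,0,0,0,0,0,1],[-0.002,0,0,0,0,0,1],[-0.002,0,0,0,0,0,1]]'
python3 - <<'E'
from h import *
p,d=optics.camera("scene"); save(cv2.resize(p[125:215,205:355],None,fx=5,fy=5,interpolation=cv2.INTER_CUBIC),"pics/s2.png")
E
```

```text
time: 6.87
ee_pos: [0.4613, 0.1195, 0.1078]
tcp_rot: [-180.0, 0.0, 150.0]
wrist_force: [0.7, -0.1, 0.7]
opening: 0.0
```

View pics/s2.png

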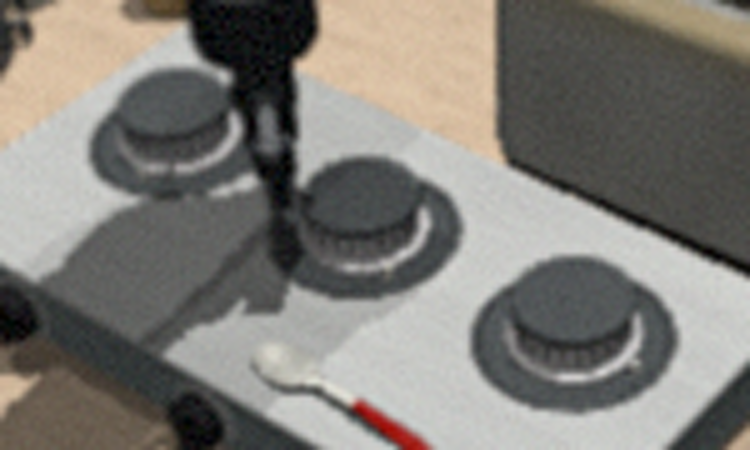

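In this crop the middle cap (crop pixel 365,195) has moved right and now looks level, with the finger at (285,235) against its rim. I back off, lift and measure.

```bash
python3 -m inch '[[0.008,0,0,0,0,0,1],[0.015,0,0,0,0,0,1],[0.025,0,-0.02,0,0,0,1],[0.055,0,-0.06,0,0,0,1],[0.09,0,-0.09,0,0,0,1],[0.11,0,-0.11,0,0,0,1],[0.11,0,-0.11,0,0,0,1]]'
cat > meas.py <<'E'
from h import *
import sys
ds=[];
for _ in range(3): p,d=optics.camera("top"); ds.append(cloud("top",d))
c=np.mean(ds,0)
cap=(c[...,2]>.106)&(c[...,2]<.13)&(p.max(-1)<120)
for x,y in((.4645,.2553),(.5033,.0954),(.542,-.0646)):
    m=cap&(np.hypot(c[...,0]-x,c[...,1]-y)<.05); q=c[m]
    (a,b),r=cv2.minEnclosingCircle(q[:,:2].astype(np.float32)); i=np.hypot(q[:,0]-a,q[:,1]-b)<.033
    k=np.linalg.lstsq(np.c_[q[i,:2]-[a,b],np.ones(i.sum())],q[i,2],rcond=None)[0]
    print("circ",round(a,4),round(b,4),round(r,4),"mean",q.mean(0).round(4),"tilt",k.round(4),m.sum())
E
python3 meas.py
```

```text
time: 7.5
ee_pos: [0.3637, 0.1766, 0.2237]
tcp_rot: [179.6, 0.2, 150.2]
wrist_force: [0.2, -0.3, 0.4]
opening: 0.0002
circ 0.4645 0.2555 0.0379 mean [0.4648 0.2551 0.1144] tilt [-0.0021 -0.0026  0.1148] 608
circ 0.5037 0.0956 0.0381 mean [0.5034 0.0949 0.1144] tilt [ 0.0013 -0.0061  0.1148] 640
circ 0.5421 -0.0646 0.0377 mean [ 0.5417 -0.0644  0.1144] tilt [0.0048 0.0044 0.1148] 630
```

The middle cap is now flat at 0.1144 and within 1 mm of the midpoint of the outer two. Next I press the right cap.

```bash
python3 -m inch '[[-0.034,-0.015,0,0,0,0,1],[-0.069,-0.03,0,0,0,0,1],[-0.103,-0.045,0,0,0,0,1],[-0.137,-0.06,0.01,0,0,0,1],[-0.172,-0.075,0.02,0,0,0,1],[-0.206,-0.09,0.03,0,0,0,1],[-0.24,-0.105,0.04,0,0,0,1],[-0.275,-0.12,0.055,0,0,0,1],[-0.275,-0.12,0.075,0,0,0,1],[-0.275,-0.12,0.09,0,0,0,1],[-0.275,-0.12,0.1,0,0,0,1],[-0.275,-0.12,0.1,0,0,0,1]]'
```

```text
time: 8.65
ee_pos: [0.5434, -0.0676, 0.1156]
tcp_rot: [-179.9, -0.1, 150.0]
wrist_force: [0.9, 1.0, 0.9]
opening: 0.0001
```

```bash
python3 -m inch '[[0,0,0.003,0,0,0,1],[0,0,0.005,0,0,0,1],[0,0,0.007,0,0,0,1],[0,0,0.008,0,0,0,1],[0,0,0.008,0,0,0,1]]'
```

```text
time: 9.07
ee_pos: [0.5441, -0.0671, 0.1139]
tcp_rot: [180.0, 0.2, 150.0]
wrist_force: [-14.4, -0.3, 33.4]
opening: 0.0001
```

The right cap took 33 N at 0.114 without giving. I lift off it and press the middle cap once more as a check.

```bash
python3 -m inch '[[0,0,-0.006,0,0,0,1],[0,0,-0.016,0,0,0,1],[0.02,0.02,-0.025,0,0,0,1],[0.045,0.045,-0.025,0,0,0,1],[0.07,0.07,-0.025,0,0,0,1],[0.095,0.095,-0.025,0,0,0,1],[0.116,0.121,-0.025,0,0,0,1],[0.116,0.121,-0.02,0,0,0,1],[0.116,0.121,-0.014,0,0,0,1],[0.116,0.121,-0.01,0,0,0,1],[0.116,0.121,-0.008,0,0,0,1],[0.116,0.121,-0.008,0,0,0,1]]'
```

```text
time: 10.07
ee_pos: [0.504, 0.0949, 0.1169]
tcp_rot: [-179.9, -0.1, 150.0]
wrist_force: [-0.0, -0.0, -0.1]
opening: -0.0003
```

```bash
python3 -m inch '[[0,0,0.002,0,0,0,1],[0,0,0.003,0,0,0,1],[0,0,0.0038,0,0,0,1],[0,0,0.0038,0,0,0,1],[0,0,0.0038,0,0,0,1]]'; python3 -m inch '[[0,0,-0.006,0,0,0,1],[0,0,-0.02,0,0,0,1],[0.02,0,-0.05,0,0,0,1],[0.05,0,-0.07,0,0,0,1],[0.085,0,-0.09,0,0,0,1],[0.12,0,-0.1,0,0,0,1],[0.15,0,-0.1,0,0,0,1],[0.15,0,-0.1,0,0,0,1],[0.15,0,-0.1,0,0,0,1]]'; python3 meas.py
python3 - <<'E'
from h import *
p,d=optics.camera("scene"); save(p[80:300,150:500],"pics/end.png")
E
```

```text
time: 10.48
ee_pos: [0.5043, 0.0958, 0.1141]
tcp_rot: [180.0, 0.0, 150.0]
wrist_force: [0.2, 0.7, -0.4]
opening: 0.0
time: 11.23
ee_pos: [0.3737, 0.1716, 0.2151]
tcp_rot: [179.9, 0.1, 150.2]
wrist_force: [0.3, -0.3, -0.9]
opening: -0.0001
circ 0.4655 0.2554 0.037 mean [0.469  0.2541 0.1144] tilt [0.0019 0.0038 0.1147] 524
circ 0.504 0.0954 0.0381 mean [0.5033 0.0949 0.1144] tilt [0.0045 0.0089 0.1148] 640
circ 0.5419 -0.0646 0.0379 mean [ 0.5417 -0.0645  0.1144] tilt [0.0026 0.0005 0.1147] 631
```

View pics/end.png

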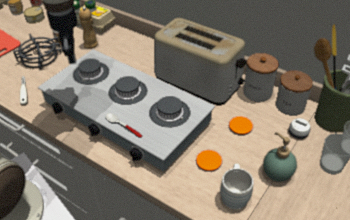

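All three caps sit flat at the same height, the spoon and mug have not moved, and the arm is clear. Handing in.

```bash
python3 -c "
from workcell import order
print(order.job_done())"
```

```text
the job is handed in; nothing more can be done
None
```

The job is handed in at about 11 s: all three caps measured flat, centred and fully down. The rocking one was the middle cap. The system gave no verdict.

- **Presses, left to right:** the wrist force read 14 N on the left cap, 7 N on the middle and 33 N on the right. The left and right caps did not give. The middle cap's top stood about 3 mm too high and about 6 mm off centre.
- **Nudge:** I pushed the middle cap's high rim with the shut fingertips until it dropped in. I did this after pressing the middle cap and before pressing the right one.
- **Last depth check:** all three tops read 0.1144 m with tilts under 0.6°. The middle cap is within about 1 mm of the midpoint between the outer two. The spoon and mug looked unmoved and the arm was clear.

Three checks were weaker than the rest:
- The confirming press on the middle cap reached 0.114 m but read about 0 N, so it did not test the cap under load. That cap's seating rests on the depth and tilt reading.
- In the last view the gripper partly hid the left cap, so its circle fit was about 1 mm off. The earlier unobstructed reading agreed with the start.
- The wrist force stayed within noise during the nudge, so the drop was seen in the pictures and depth, not felt.

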